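# File the clamped plate's edge with lifted returns

## Robot

A 6-joint arm with a two-finger parallel gripper is mounted at the origin on the work surface; the furniture and walls round the work are solid. World frame = base frame: x ahead of the robot, y to its left, z up, the work surface at z = 0. Lengths are in m, angles in rad, forces in N, time in s.
With the tool pointing down it reaches from about 0.35 to 0.925 m from the base axis. Payload 6.4 kg.
Tool frame: the origin (TCP) lies where the fingers leave the gripper's body, on its centre line; the fingertips stand 73 mm ahead of it and the grasp point (between the pads) lies 54 mm ahead of it; z points along the fingers, y is the line along which they close (so a half turn about z gives the same grasp; the last joint's range is limited). The gripper opens to 85 mm and grips with 20 to 120 N. Pads are 22 mm wide; open, the fingers measure 114 mm over their backs; the gripper's body (76 mm by 85 mm) begins 54 mm behind the grasp point. The pads swing forward as they close: fully open they stand 13 mm farther back than shut.
Start: joints at [1.028, 0.245, 1.558, -0, 1.339, -0.174], TCP at [0.234, 0.606, 0.304] pointing down, gripper open.
Joint ranges: [-3.13, 3.13], [-1.02, 2.26], [0.13, 2.54], [-0.95, 4.09], [0.21, 2.88], [-2.74, 2.74]. Speed limits (rad/s): [2.57, 2.57, 3.14, 3.14, 3.14, 3.14].

## Interface

Orientations are given as a rotation vector (axis times angle).
In Python, from bench import bot, viewer gives the robot as it stands.
- The arm moves only by the shell command python3 -m handwheel 'ROWS' [FORCE]. ROWS is a JSON object of lists of equal length, an entry for each row: "delta_rot": the turn, a rotation vector about the tool's x, y, z as a fraction of full scale, a list of three; "dp": the shift along the tool's x, y, z as a fraction of full scale, a list of three; "hand": the closure, from 0 (fully open) to 1 (shut). In form: {"delta_rot": [[rx, ry, rz], ...], "dp": [[dx, dy, dz], ...], "hand": [hand, ...]}. A call has 1 to 8 rows; each row is the pose to reach, as a shift and turn from the pose commanded when the call began, along the tool's axes at that moment; what a row does not reach only later rows make up. Full scale, the value 1, is 15 cm for a shift and 2 rad for a turn. A row lasts 1/8 s, in which the tool goes at most 62.5 mm and 10.7 degrees, less where a joint would pass 70% of its speed; a pose out of reach is approached as far as the arm can. A call with a number of a shift or a turn outside -1 to 1 is refused whole. A call with a gripper value outside its range is refused whole. The fingers move at their own pace and stop on an object; FORCE is the grip in N (left out, the last holds). Time passes only in rows, so rows that repeat a pose let the fingers close. It gives the time, the measured TCP pose, the force, the opening and the grip force at its end, in the units of the state.
- bot.observe(): the state, without advancing time (a new reading comes with each control period).
- viewer.read_camera(name): name is "scene" or "top" or "wrist"; returns a dict with "img" (480x640x3 uint8, red, green, blue), "camera_matrix" (3x3 intrinsics, pixels), "dist" ([k1, k2, p1, p2, k3] as OpenCV has them; the pictures are not rectified), "pose" (4x4, takes a point from camera to world coordinates). Camera axes: x right, y down, z forward; pixel columns grow to the right and rows downward; lengths in m; the calibration is good to about 2 mm. A picture is of the moment at which its call begins. There is no depth.
- bot.sign_off(): hands the job in; it is judged then, once.
The state is a dict: "clock": time; "joint_pos": joint angles; "joint_vel": joint speeds; "joint_torque": joint torques, N m; "tool_pos": TCP position; "orientation": TCP orientation; "contact_force": force on the tool from outside, world axes, zero at the start; "ft_torque": the same for the moment, N m; "finger_gap": finger opening in m; "grasp_force": force on a finger pad.
Only numpy, scipy, OpenCV 4.12 (cv2) and the standard library are available. Lean on these libraries where they do the work, as an engineer would, in place of code of your own. Each camera call takes 0.05 s, during which the arm holds its last target. There are 200 camera calls.

## Task

Take the hand file from its wooden board and give the plate clamped in the sloped filing rest at least three strokes: each one pushes the file, nose leading, up the slope right across the middle of the plate's edge with most of its length, flat to the slope, with steady moderate pressure that never bottoms the sprung jaws. File on the forward stroke only: set it down square to the slope, lift it clear of the plate for every return, and never drag it backwards on the edge. Then lay the file back on the middle of its board, teeth down and along the board with its nose the way it pointed before, and leave the bottle, tape measure and marker pen where they are.

Things in the scene. Friction and masses are not known exactly. Their poses are not given: they have to be found in the camera images.
- file: hand file in a holder. Dark steel blade 150x22x5 mm with stepped narrow nose (x=-75 to +98 mm), metal rail on it to z=13, and over its middle a wooden grip block 70 (x) x 24 (y) mm, z=13 to 43: pinch across the 24 mm. About 0.3 kg. Origin: centre of the flat toothed underside; x to the nose, z up out of the grip. Starts on the board, teeth down
- file_nose (a point): tip of the file's nose: 98 mm along +x from the file's origin, at the underside
- file_board: wooden board, fixed to the bench, 210 (x) x 90 (y) x 12 mm; the file lies on it lengthwise, nose to the board's +x. Origin: centre of its underside. It and the filing rest may change places
- deck: fixed sloped deck of the filing rest, 125x94 mm. Origin: centre of its upper face, 80 mm over the bench; x points up the slope (30 degrees above level, away from the robot), y across, z square to the slope (leaning to the robot). Strokes run along +x of this frame. The grey stand below has a base 130x110 mm
- jaws: two green jaws, together 47 (x) x 72 (y) mm, tops at z=71 mm; frame equals the deck's at rest. They hold a plate, 6 mm thick (x), 60 mm wide (y), standing at x=0. Its upper edge, to be filed, stands 9 to 26 mm above the jaw tops (z=80 to 97 mm): this differs every time, find it by touch. The plate does not slip in the jaws
- carriage (a joint): spring slide (m) that carries the jaws along the slope: 0 at rest, positive when pushed up the slope (forward), negative when dragged back. About 400 N/m, stops at +-16 mm. A file dragging back on the plate, or set down with a backward slant, pulls it negative; at most 2.5 mm is allowed
- press (a joint): spring slide (m) of the jaws square to the slope: 0 at rest, grows as the plate is pressed towards the deck, about 1000 N/m (5 mm at 5 N), bottoms at 14 mm; 5 to 9 N is a moderate filing pressure
- thread_lock_bottle: bystander: small upright bottle 31 x 31 x 98 mm, origin under its centre; leave alone
- tape_measure_case: bystander: tape measure 34 x 88 x 60 mm, origin under its centre; leave alone
- marker_pen: bystander: marker pen lying, 15 x 126 x 17 mm, origin under its centre; leave alone
Things that resemble listed ones, but are neither listed nor needed, are in the scene too. There is more than one size of the file; the one meant has the size given above.

How it is judged:
On the way, in this order (a step that is already met when the one before it is completed fails the run):
1. first stroke begins: the front part of the file is pressed on the plate edge, nose up the slope and lying flat to the slope (contact force between file and jaws above 3 N and x of file in the frame of deck below -0.025 m and x of file_nose in the frame of deck above 0.02 m and angle between the z axis of file and the z axis of deck, either way round below 0.17 rad and angle between the x axis of file and the x axis of deck, either way round below 0.2 rad and y of file in the frame of deck between -0.02 and 0.02 m), for 0.04 s.
2. first stroke at its middle, still pressed (contact force between file and jaws above 2 N and x of file in the frame of deck between -0.012 and 0.012 m and angle between the z axis of file and the z axis of deck, either way round below 0.17 rad and angle between the x axis of file and the x axis of deck, either way round below 0.2 rad and y of file in the frame of deck between -0.02 and 0.02 m), for 0.04 s.
3. first stroke ends: the rear part of the file is still pressed on the edge (contact force between file and jaws above 2 N and x of file in the frame of deck above 0.025 m and angle between the z axis of file and the z axis of deck, either way round below 0.17 rad and angle between the x axis of file and the x axis of deck, either way round below 0.2 rad and y of file in the frame of deck between -0.02 and 0.02 m), for 0.04 s.
4. return after the first stroke: the file is back past its middle, clear of the plate (contact force between file and jaws below 0.05 N and x of file in the frame of deck below 0 m), for 0.04 s.
5. second stroke begins: the front part of the file is pressed on the plate edge, nose up the slope and lying flat to the slope (all of step 1), for 0.04 s.
6. second stroke at its middle, still pressed (all of step 2), for 0.04 s.
7. second stroke ends: the rear part of the file is still pressed on the edge (all of step 3), for 0.04 s.
8. return after the second stroke: the file is back past its middle, clear of the plate (all of step 4), for 0.04 s.
9. third stroke begins: the front part of the file is pressed on the plate edge, nose up the slope and lying flat to the slope (all of step 5), for 0.04 s.
10. third stroke ends: the rear part of the file is still pressed on the edge (all of step 7), for 0.04 s.
At the end, for the whole second after the job is handed in: the file lies at rest, teeth down, on its board: its middle within 28 mm lengthwise and 22 mm sideways of the board's middle, along the board within 0.25 rad, nose to the board's +x; the rest's springs are back at rest (x of file in the frame of file_board between -0.028 and 0.028 m and y of file in the frame of file_board between -0.022 and 0.022 m and z of file in the frame of file_board between 0.008 and 0.016 m and angle between file's own z axis and vertical below 0.1 rad and angle between the x axis of file and the x axis of file_board, either way round below 0.25 rad and x of file_nose in the frame of file_board above 0.03 m and linear speed of file below 0.02 m/s and value of joint each of carriage, press below 0.003 m); the robot touches nothing.
It fails at once if the file is dragged backwards on the plate (carriage pulled more than 2.5 mm down the slope) (value of joint carriage below -0.0025 m).
It fails at once if the jaws are pressed to the bottom of their springs (over 12.5 mm) (value of joint press above 0.0125 m).
It fails at once if the thread lock bottle is disturbed (moved over 20 mm) (distance of thread_lock_bottle from where it was at the start of the episode above 0.02 m).
It fails at once if the tape measure case is disturbed (moved over 20 mm) (distance of tape_measure_case from where it was at the start of the episode above 0.02 m).
It fails at once if the marker pen is disturbed (moved over 20 mm) (distance of marker_pen from where it was at the start of the episode above 0.02 m).
It also fails if it takes over 72 s, if anything falls off the work surface, if the arm or the gripper's body presses on something with over 40 N, if the wrist force passes 120 N, or if a joint passes its speed limit or range.

## Working session

There is one attempt and no reset: what is moved stays moved. The work goes in short steps, Python scripts to look and compute and a shell command to move; the robot and the scene stay as the last step left them, time stands still between calls to the robot, and variables do not carry over. Pictures are saved under pics/ and viewed, at most 10 in all, crops included, and the job is handed in when it is done.

```bash
mkdir -p pics; ls; cat > h.py <<'E'
import numpy as np, cv2
from scipy.spatial.transform import Rotation as R
from bench import bot, viewer
def grab(n,f):
    c=viewer.read_camera(n); cv2.imwrite('pics/'+f,c['img'][:,:,::-1]); np.savez('pics/'+f+'.npz',**{k:np.array(v) for k,v in c.items()}); return c
def load(f): return dict(np.load('pics/'+f+'.npz'))
def ray(c,px):
    p=cv2.undistortPoints(np.array(px,float).reshape(-1,1,2),c['camera_matrix'],c['dist']).reshape(-1,2)
    d=np.c_[p,np.ones(len(p))]@c['pose'][:3,:3].T
    return c['pose'][:3,3],d
def onz(c,px,z):
    o,d=ray(c,px); return o+d*((z-o[2])/d[:,2])[:,None]
def proj(c,P):
    T=np.linalg.inv(c['pose']); return cv2.projectPoints(np.array(P,float).reshape(-1,3),cv2.Rodrigues(T[:3,:3])[0],T[:3,3],c['camera_matrix'],c['dist'])[0].reshape(-1,2)
def tri(c1,p1,c2,p2):
    o1,d1=ray(c1,[p1]);o2,d2=ray(c2,[p2]);d1=d1[0];d2=d2[0]
    s=np.linalg.lstsq(np.c_[d1,-d2],o2-o1,rcond=None)[0]
    a=o1+s[0]*d1;b=o2+s[1]*d2
    return (a+b)/2,np.linalg.norm(a-b)
E
python3 - <<'E'
from h import *
s=grab('scene','s0.png');t=grab('top','t0.png')
o=bot.observe()
print({k:np.round(v,3) for k,v in o.items()})
print(s['pose'].round(3),t['pose'].round(3))
E
```

```text
pics
{'clock': np.float64(0.1), 'joint_pos': array([ 1.028,  0.246,  1.559,  0.   ,  1.339, -0.174]), 'joint_vel': array([ 0.001, -0.001, -0.004,  0.   , -0.   ,  0.   ]), 'joint_torque': array([ 0.0000e+00, -4.3067e+01, -3.2713e+01, -0.0000e+00,  3.0000e-03,
       -0.0000e+00]), 'tool_pos': array([0.234, 0.606, 0.303]), 'orientation': array([-5.760e-01, -3.088e+00,  3.000e-03]), 'contact_force': array([-0.793, -0.016, -0.132]), 'ft_torque': array([0.019, 0.011, 0.002]), 'grasp_force': np.float64(0.0), 'finger_gap': np.float64(0.085)}
[[-0.534 -0.451  0.716 -0.5  ]
 [-0.846  0.292 -0.447  0.437]
 [-0.007 -0.844 -0.537  0.734]
 [ 0.     0.     0.     1.   ]] [[ 0.014 -0.995  0.097  0.255]
 [-1.    -0.014 -0.    -0.133]
 [ 0.002 -0.097 -0.995  1.363]
 [ 0.     0.     0.     1.   ]]
```

View pics/s0.png

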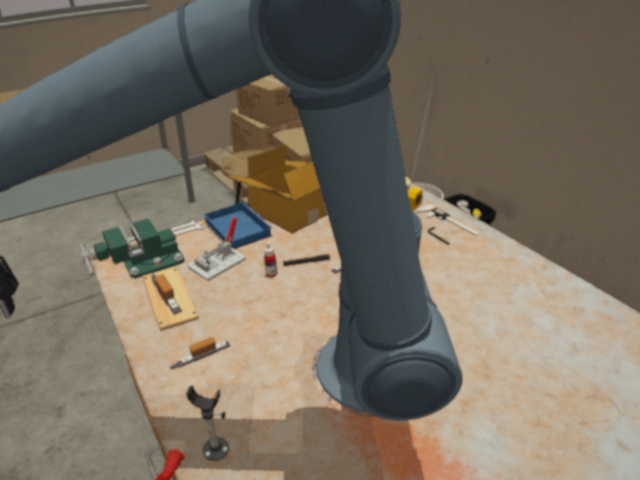

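View pics/t0.png

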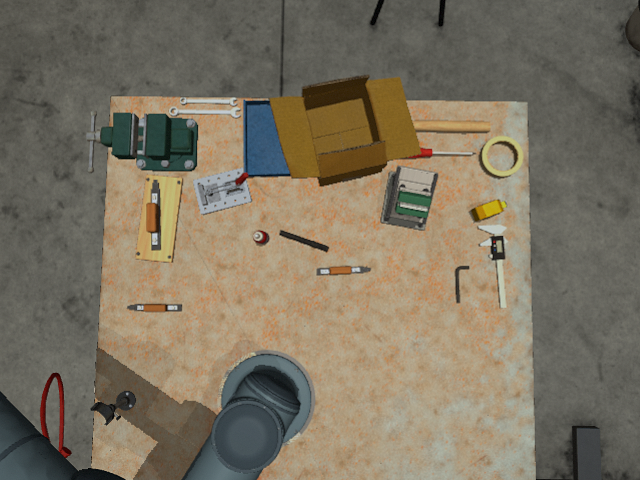

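```bash
python3 - <<'E'
from h import *
t=load('t0.png');i=t['img'][:,:,::-1]
a=cv2.resize(i[165:325,110:210],None,fx=3.7,fy=3.7,interpolation=3)
b=cv2.resize(i[150:290,300:450],None,fx=2.66*1.0,fy=2.66,interpolation=3)
H=592;o=np.zeros((H,790,3),np.uint8);o[:a.shape[0],:a.shape[1]]=a[:H];o[:b.shape[0],380:380+b.shape[1]]=b
cv2.imwrite('pics/c1.png',o)
# grip blocks: orange mask
hsv=cv2.cvtColor(i,cv2.COLOR_BGR2HSV)
m=cv2.inRange(hsv,(5,150,100),(16,255,230))
n,l,st,ce=cv2.connectedComponentsWithStats(m)
for k in range(1,n):
    if st[k,4]>100:
        c=cv2.minAreaRect(np.argwhere(l==k)[:,::-1].astype(np.float32)); z=.05
        q=onz(t,cv2.boxPoints(c),z); e=[np.linalg.norm(q[1]-q[0]),np.linalg.norm(q[2]-q[1])]
        print(st[k],np.round(q.mean(0),3),np.round(e,3))
for n,px in dict(boardfile=[(154,179),(154,250)],mid=[(317,272),(371,268)],left=[(128,308),(183,307)]).items():
    q=onz(t,px,.015);print(n,q.round(3).tolist(),np.linalg.norm(q[0]-q[1]).round(3))
print(onz(t,[(260,238),(303,241),(411,198),(394,225),(158,218)],0).round(3).tolist())
E
```

```text
[146 203  10  29 261] [0.428 0.278 0.05 ] [0.021 0.067]
[330 267  21   7 145] [ 0.309 -0.172  0.05 ] [0.047 0.014]
[144 304  21   8 129] [0.215 0.261 0.05 ] [0.015 0.047]
boardfile [[0.527, 0.285, 0.015], [0.352, 0.277, 0.015]] 0.174
mid [[0.305, -0.118, 0.015], [0.316, -0.248, 0.015]] 0.131
left [[0.212, 0.333, 0.015], [0.217, 0.202, 0.015]] 0.131
[[0.387, 0.024, 0.0], [0.381, -0.082, 0.0], [0.491, -0.347, 0.0], [0.423, -0.305, 0.0], [0.432, 0.275, 0.0]]
```

View pics/c1.png

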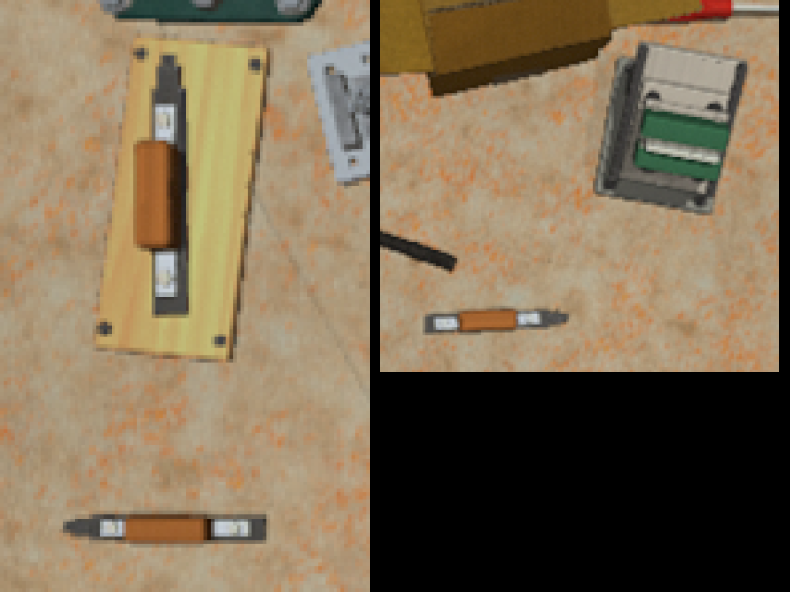

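The file candidates in the top view are the board file at (154,215), 174 mm overall, and two 131 mm decoys at (343,270) and (155,308). I choose the board file: it matches the 173 mm size and its nose points to +x. The crop confirms this, with the stepped nose at the top and the rest at (411,198).

```bash
cat >> h.py <<'E'
def pose():
    o=bot.observe(); return np.array(o['tool_pos']),R.from_rotvec(o['orientation'])
def plan(p,Rt,base=None):
    p0,R0=base or pose()
    dp=R0.inv().apply(np.array(p)-p0)/.15; dr=(R0.inv()*Rt).as_rotvec()/2
    print('dp',dp.round(3).tolist(),'rot',dr.round(3).tolist(),'rows>=',round(max(np.linalg.norm(dp)*.15/.0625,np.degrees(np.linalg.norm(dr)*2)/10.7),1))
def frame(yaw,tilt=0):
    "tool for file yaw: tool x = -file x, z = -file z; tilt = slope (nose up)"
    F=R.from_euler('z',yaw)*R.from_euler('y',-tilt)
    return F*R.from_euler('y',np.pi)   # x->-x, z->-z
E
python3 -c "
from h import *
plan([.40,.28,.33],frame(np.radians(2.5)))"
```

```text
dp [-1.815, -1.629, -0.179] rot [-0.001, -0.0, -0.206] rows>= 5.9
```

```bash
python3 -m handwheel '{"delta_rot":[[0,0,-0.07],[0,0,-0.14],[0,0,-0.206],[0,0,-0.206]],"dp":[[-0.3,-0.27,-0.03],[-0.6,-0.54,-0.08],[-0.9,-0.81,-0.15],[-0.9,-0.81,-0.17]],"hand":[0,0,0,0]}' 100; python3 -c "
from h import *
plan([.40,.28,.33],frame(np.radians(2.5)))"
```

```text
clock: 0.6
tool_pos: [0.318, 0.4418, 0.3298]
orientation: [-0.061, 3.14, -0.0]
contact_force: [0.4, 0.2, 0.4]
finger_gap: 0.0856
grasp_force: 0.0
dp [-0.504, -1.099, -0.001] rot [-0.0, 0.0, -0.002] rows>= 2.9
```

```bash
python3 -m handwheel '{"delta_rot":[[0,0,0],[0,0,0],[0,0,0],[0,0,0]],"dp":[[-0.15,-0.33,0],[-0.3,-0.66,0],[-0.5,-1,0],[-0.5,-1,0]],"hand":[0,0,0,0]}'; python3 -c "
from h import *
c=grab('wrist','w1.png');print(c['pose'].round(3),pose()[0])"
```

```text
clock: 1.1
tool_pos: [0.3993, 0.2957, 0.3291]
orientation: [0.059, -3.141, 0.001]
contact_force: [-1.1, 0.2, 0.4]
finger_gap: 0.0852
grasp_force: 0.0
[[-0.038  0.958  0.285  0.328]
 [ 0.999  0.037  0.01   0.293]
 [-0.001  0.285 -0.959  0.399]
 [ 0.     0.     0.     1.   ]] [0.39838761 0.29703064 0.32908875]
```

View pics/w1.png

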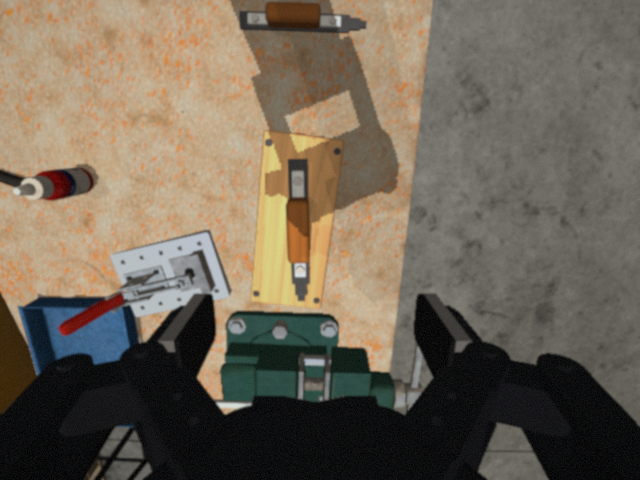

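The wrist view shows the board with corners near (265,131), (343,148), (317,304) and (254,300). The file's tail is at (298,159), the grip at (299,230) and the nose at (301,299). I'll take a second wrist view to triangulate.

```bash
python3 -m handwheel '{"delta_rot":[[0,0,0],[0,0,0],[0,0,0],[0,0,0]],"dp":[[0.25,0.1,0.25],[0.5,0.2,0.5],[0.6,0.3,0.7],[0.6,0.3,0.7]],"hand":[0,0,0,0]}'; python3 -c "
from h import *
c=grab('wrist','w2.png');print(pose()[0])"
```

```text
clock: 1.65
tool_pos: [0.3029, 0.3394, 0.2219]
orientation: [0.075, -3.135, 0.005]
contact_force: [0.4, -0.7, 0.5]
finger_gap: 0.0853
grasp_force: 0.0
[0.30477749 0.33959651 0.22387844]
```

View pics/w2.png

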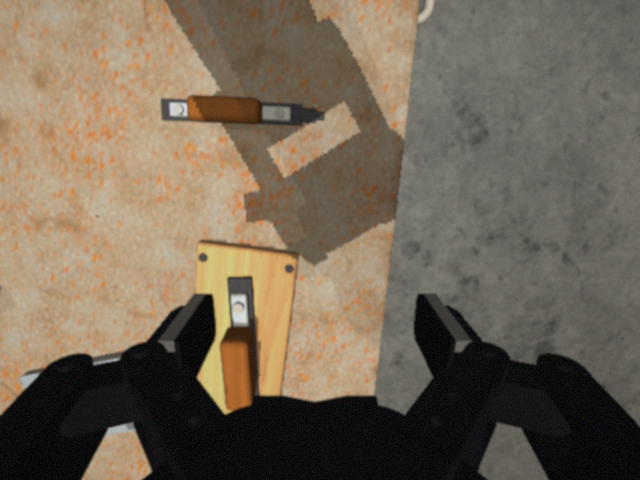

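The second view shows the board screws at (203,258) and (290,269), the file's tail end at (229..252,278), and the grip's rear end at row 328.

```bash
python3 - <<'E'
from h import *
a=load('w1.png');b=load('w2.png');t=load('t0.png')
for n,p,q in [('screwL',(269,143),(203,258)),('screwR',(337,152),(290,269)),('tailL',(290,159),(229,278)),('tailR',(307,159),(252,278)),('hole rear',(298,182),(239,309))]:
    print(n,*tri(a,p,b,q))
# grip masks
for c,y0,y1,x0,x1 in [(a,190,270,280,315),(b,320,412,215,262),(t,195,240,140,162)]:
    h=cv2.cvtColor(c['img'],cv2.COLOR_RGB2HSV);m=cv2.inRange(h,(3,140,40),(14,255,255));k=np.zeros_like(m);k[y0:y1,x0:x1]=m[y0:y1,x0:x1]
    P=np.argwhere(k)[:,::-1].astype(np.float32);r=cv2.minAreaRect(P);print(r[0],r[1],r[2],P.min(0),P.max(0)); print(cv2.boxPoints(r).round(1).tolist(), onz(c,[r[0]],.05)[0].round(4))
# board: screws + far screws at z=.012 ; blade axis at z=.017
print('screws',onz(a,[(269,143),(337,152),(317,299),(260,297)],.012).round(4).tolist())
for px in [(298.5,159),(302,299)]: print('axis',onz(a,[px],.017)[0].round(4))
print('top',onz(t,[(154,179),(156,250)],.017).round(4).tolist())
E
```

```text
screwL [0.33725163 0.24305105 0.01480344] 0.0003083603790932093
screwR [0.34434034 0.31860568 0.01276653] 0.000696628045230943
tailL [0.35326481 0.26651123 0.01880416] 0.0005888403920566173
tailR [0.35297623 0.28566902 0.01654345] 0.0006517463094263102
hole rear [0.37686391 0.2767945  0.02961934] 0.00032537990275456716
(298.0, 230.0) (64.0, 22.0) 90.0 [287. 198.] [309. 262.]
[[287.0, 198.0], [309.0, 198.0], [309.0, 262.0], [287.0, 262.0]] [0.4252 0.2788 0.05  ]
(238.55174255371094, 368.62066650390625) (82.21502685546875, 31.889463424682617) 85.2363510131836 [221. 327.] [254. 410.]
[[219.1999969482422, 329.0], [251.0, 326.29998779296875], [257.8999938964844, 408.29998779296875], [226.10000610351562, 410.8999938964844]] [0.4221 0.2801 0.05  ]
(152.5, 217.5) (29.0, 11.0) 90.0 [147. 203.] [158. 232.]
[[147.0, 203.0], [158.0, 203.0], [158.0, 232.0], [147.0, 232.0]] [0.4269 0.2735 0.05  ]
screws [[0.3374, 0.2428, 0.012], [0.3443, 0.3183, 0.012], [0.5251, 0.3033, 0.012], [0.5251, 0.2315, 0.012]]
axis [0.3532 0.276  0.017 ]
axis [0.5233 0.2846 0.017 ]
top [[0.5261, 0.2842, 0.017], [0.3523, 0.2718, 0.017]]
```

```bash
python3 -c "
from h import *
plan([.427,.280,.22],frame(np.radians(2.9)))"
```

```text
dp [-0.796, -0.435, 0.025] rot [-0.001, -0.001, -0.002] rows>= 2.2
```

```bash
python3 -m handwheel '{"delta_rot":[[0,0,0],[0,0,0],[0,0,-0.002],[0,0,-0.002],[0,0,-0.002]],"dp":[[-0.3,-0.15,0.01],[-0.6,-0.3,0.02],[-0.8,-0.435,0.025],[-0.8,-0.435,0.025],[-0.8,-0.435,0.025]],"hand":[0,0,0,0,0]}'; python3 -c "
from h import *
plan([.427,.280,.10],frame(np.radians(2.9)))"
```

```text
clock: 2.33
tool_pos: [0.4291, 0.279, 0.2217]
orientation: [-0.074, 3.139, 0.001]
contact_force: [-0.1, -0.8, -0.4]
finger_gap: 0.0853
grasp_force: 0.0
dp [0.015, 0.007, 0.811] rot [0.0, 0.001, -0.002] rows>= 1.9
```

```bash
python3 -m handwheel '{"delta_rot":[[0,0,0],[0,0,0],[0,0,0],[0,0,0],[0,0,0]],"dp":[[0,0,0.3],[0.005,0,0.6],[0.005,0,0.75],[0.005,0,0.8],[0.005,0,0.8]],"hand":[0,0,0,0,0]}' 100;  python3 -m handwheel '{"delta_rot":[[0,0,0],[0,0,0],[0,0,0],[0,0,0],[0,0,0],[0,0,0],[0,0,0],[0,0,0]],"dp":[[0,0,0],[0,0,0],[0,0,0],[0,0,0],[0,0,0],[0,0,0],[0,0,0],[0,0,0]],"hand":[0.5,1,1,1,1,1,1,1]}' 100
```

```text
clock: 2.95
tool_pos: [0.4279, 0.2793, 0.1012]
orientation: [-0.076, 3.14, 0.0]
contact_force: [0.3, -0.0, -0.1]
finger_gap: 0.0851
grasp_force: 0.0
clock: 3.95
tool_pos: [0.4285, 0.2789, 0.1014]
orientation: [-0.074, 3.14, 0.0]
contact_force: [-1.4, -0.5, 5.7]
finger_gap: 0.0224
grasp_force: 99.0
```

```bash
python3 -m handwheel '{"delta_rot":[[0,0,0],[0,0,0],[0,0,0],[0,0,0]],"dp":[[0,0,-0.2],[0,0,-0.5],[0,0,-0.9],[0,0,-1]],"hand":[1,1,1,1]}';  python3 -m handwheel '{"delta_rot":[[0,0,0],[0,0,0],[0,0,0],[0,0,0]],"dp":[[0.1,-0.2,-0.3],[0.3,-0.5,-0.6],[0.5,-0.8,-0.9],[0.6,-1,-0.9]],"hand":[1,1,1,1]}';  python3 -c "
from h import *
plan([.30,-.30,.40],frame(np.radians(0)))"
```

```text
clock: 4.45
tool_pos: [0.4293, 0.2793, 0.2544]
orientation: [-0.074, 3.134, 0.004]
contact_force: [0.4, 0.2, -2.3]
finger_gap: 0.0225
grasp_force: 98.5
clock: 4.95
tool_pos: [0.3444, 0.1237, 0.3867]
orientation: [-0.076, 3.139, -0.0]
contact_force: [0.2, -0.6, -3.0]
finger_gap: 0.0221
grasp_force: 98.8
dp [0.432, -2.807, -0.089] rot [-0.0, 0.001, 0.024] rows>= 6.8
```

```bash
python3 -m handwheel '{"delta_rot":[[0,0,0],[0,0,0],[0,0,0]],"dp":[[-0.1,-0.35,0],[-0.2,-0.7,0],[-0.3,-1,0]],"hand":[1,1,1]}';  python3 -m handwheel '{"delta_rot":[[0,0,0],[0,0,0],[0,0,0]],"dp":[[0.1,-0.35,0],[0.15,-0.7,0],[0.2,-1,0]],"hand":[1,1,1]}'; python3 -m handwheel '{"delta_rot":[[0,0,0],[0,0,0],[0,0,0],[0,0,0],[0,0,0]],"dp":[[0.1,-0.35,0],[0.15,-0.7,0],[0.25,-0.8,0],[0.25,-0.8,0],[0.25,-0.8,0]],"hand":[1,1,1,1,1]}'; python3 -c "
from h import *
c=grab('wrist','w3.png');print(pose()[0])"
```

```text
clock: 5.32
tool_pos: [0.3969, -0.0248, 0.3837]
orientation: [0.072, -3.138, -0.002]
contact_force: [0.6, -0.3, -2.4]
finger_gap: 0.0222
grasp_force: 98.9
clock: 5.7
tool_pos: [0.3733, -0.1759, 0.3834]
orientation: [0.072, -3.138, -0.004]
contact_force: [0.7, 0.3, -3.0]
finger_gap: 0.0221
grasp_force: 98.9
clock: 6.32
tool_pos: [0.3425, -0.2953, 0.3844]
orientation: [0.075, -3.14, -0.003]
contact_force: [-0.3, 0.6, -2.0]
finger_gap: 0.0226
grasp_force: 99.1
[ 0.34272544 -0.29512596  0.38476806]
```

View pics/w3.png

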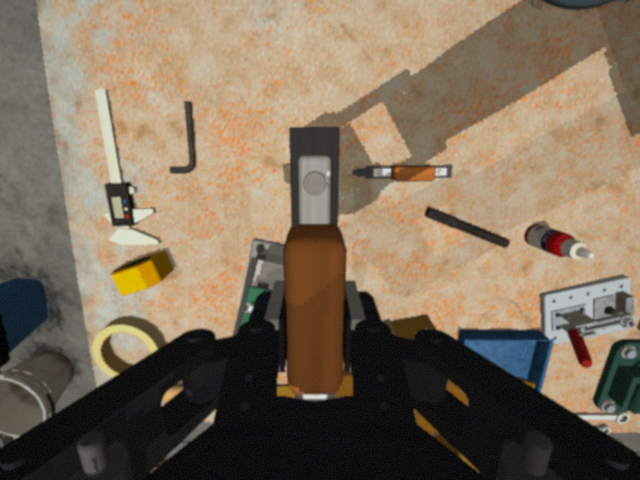

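The held file blocks the view: the rest's deck is partly hidden at (265,290). I'll tilt to the filing attitude, offset sideways, and look from there.

```bash
python3 -c "
from h import *
plan([.33,-.21,.37],frame(np.radians(-8),np.pi/6))"
```

```text
dp [0.057, 0.571, 0.099] rot [0.025, -0.261, 0.092] rows>= 3.0
```

```bash
python3 -m handwheel '{"delta_rot":[[0.008,-0.08,0.03],[0.016,-0.16,0.06],[0.025,-0.25,0.09],[0.025,-0.26,0.092],[0.025,-0.26,0.092],[0.025,-0.26,0.092]],"dp":[[0.02,0.2,0.03],[0.04,0.4,0.06],[0.06,0.57,0.1],[0.06,0.57,0.1],[0.06,0.57,0.1],[0.06,0.57,0.1]],"hand":[1,1,1,1,1,1]}';python3 -c "
from h import *
c=grab('wrist','w4.png');grab('top','t4.png');plan([.33,-.21,.37],frame(np.radians(-8),np.pi/6));print(bot.observe()['joint_pos'])"
```

```text
clock: 7.12
tool_pos: [0.3299, -0.2115, 0.3715]
orientation: [0.184, 2.615, -0.051]
contact_force: [0.3, 0.5, -1.6]
finger_gap: 0.0223
grasp_force: 99.1
dp [0.005, 0.01, 0.006] rot [-0.001, -0.001, -0.0] rows>= 0.0
[-1.05999652 -0.72611154  2.28376366  0.4259459   1.27568079 -2.5517757 ]
```

View pics/w4.png

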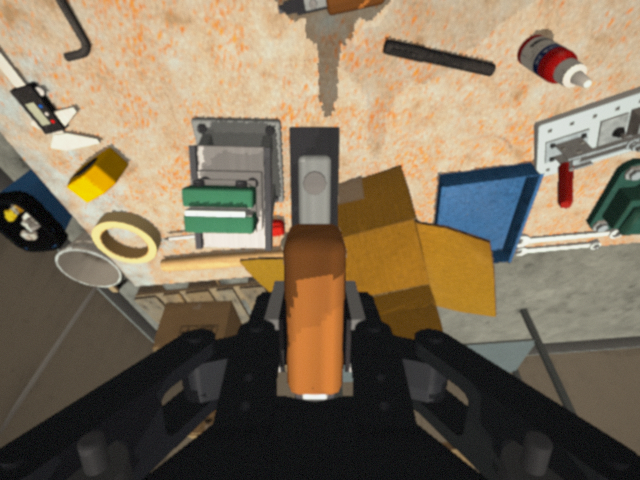

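The view shows the rest's green jaws at (220,208), the white plate edge between them near row 209, the base at (235,150), and the slope rising away from the robot. I'll zoom in for the pixel positions.

```bash
python3 - <<'E'
from h import *
w=load('w4.png')['img'][:,:,::-1];t=load('t0.png')['img'][:,:,::-1]
a=cv2.resize(w[110:260,170:300],None,fx=3.8,fy=3.8,interpolation=3);b=cv2.resize(t[155:240,370:450],None,fx=3.7,fy=3.7,interpolation=3)
o=np.zeros((572,795,3),np.uint8);o[:570,:494]=a;o[:b.shape[0],497:497+b.shape[1]]=b[:, :298]
cv2.imwrite('pics/c2.png',o)
E
```

```text
(no output)
```

View pics/c2.png

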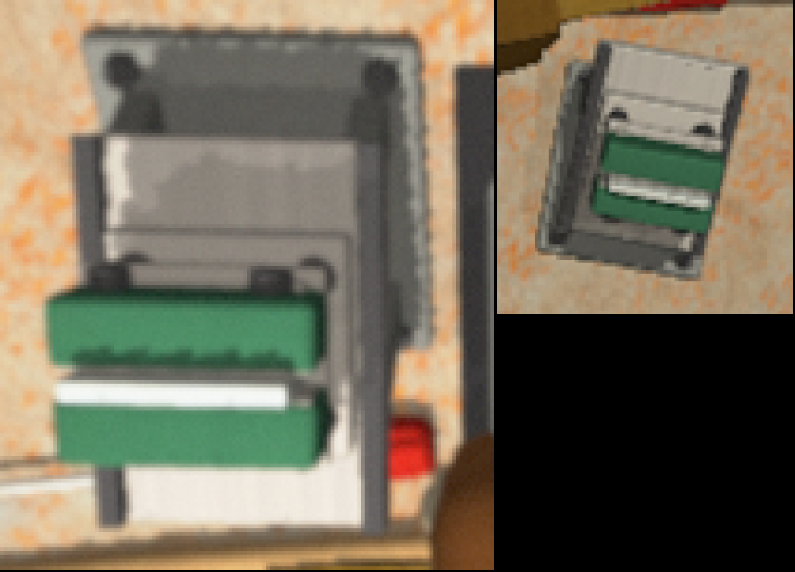

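```bash
python3 - <<'E'
from h import *
w=load('w4.png');t=load('t0.png')
W=lambda p:(p[0]/3.8+170-.4,p[1]/3.8+110-.4); T=lambda p:((p[0]-497)/3.7+370-.4,p[1]/3.7+155-.4)
L,e1=tri(w,W((57,394)),t,T((610,187)));Rr,e2=tri(w,W((288,394)),t,T((710,203)))
print(L,Rr,e1,e2,np.linalg.norm(L-Rr)); d=L-Rr; yaw=np.arctan2(-d[0],d[1]);print('yaw plate',np.degrees(yaw))
M=(L+Rr)/2;print('mid',M)
# slope plates: deck top/bottom edge corners from w4, top: yaw check by rails
for n,a,b in [('base nearL',(85,35),(540,250)),('base nearR',(420,38),(698,280)),('deckfar L',(125,525),(605,48)),('decknearR',(385,135),(700,262)),('deckfarR',(383,530),(742,72))]: print(n,*tri(w,W(a),t,T(b)))
# base corner z=0ish
q=onz(t,[T((540,250)),T((700,280))],.005);d=q[0]-q[1];print(q,np.degrees(np.arctan2(-d[0],d[1])))
E
```

```text
[ 0.42831266 -0.3154474   0.18226063] [ 0.44917471 -0.33035997  0.14336391] 0.05137904468733587 0.06051318657382528 0.04658932219631768
yaw plate 54.442125802580264
mid [ 0.43874369 -0.32290369  0.16281227]
base nearL [ 0.3813374  -0.28692334  0.14059619] 0.0827695068496852
base nearR [ 0.4026076  -0.31193961  0.06714332] 0.1069014109086633
deckfar L [ 0.5127667  -0.32786687  0.14925031] 0.07473792834551493
decknearR [ 0.41722453 -0.31800415  0.08151881] 0.09291181961910432
deckfarR [ 0.53032241 -0.33881594  0.12620783] 0.0875089127797202
[[ 0.42919781 -0.27292307  0.005     ]
 [ 0.41070006 -0.37878769  0.005     ]] -9.91124830530659
```

```bash
python3 - <<'E'
from h import *
w=load('w4.png');t=load('t0.png')
W=lambda p:(p[0]/3.8+170-.4,p[1]/3.8+110-.4); T=lambda p:((p[0]-497)/3.7+370-.4,p[1]/3.7+155-.4)
L,e1=tri(w,W((288,394)),t,T((610,187)));Rr,e2=tri(w,W((57,394)),t,T((710,203)))
print(L,Rr,e1,e2,np.linalg.norm(L-Rr)); d=L-Rr; print('yaw plate',np.degrees(np.arctan2(-d[0],d[1])),'mid',(L+Rr)/2)
P={}
for n,a,b in [('baseL',(418,38),(540,250)),('baseR',(85,35),(700,280)),('dfL',(383,528),(605,48)),('dfR',(110,525),(742,72))]: P[n],e=tri(w,W(a),t,T(b));print(n,P[n],e)
for a,b in [('baseL','baseR'),('dfL','dfR')]:
    d=P[a]-P[b];print(np.degrees(np.arctan2(-d[0],d[1])),np.linalg.norm(d),(P[a]+P[b])/2)
M=(L+Rr)/2
for yaw in np.radians([-9,-10,-11]):
    for z in (.08,.0885,.097):
        zd=R.from_euler('z',yaw).apply([-.5,0,.866]);print(round(np.degrees(yaw)),z,(M-zd*z).round(4))
E
```

```text
[ 0.44931365 -0.29864029  0.14887384] [ 0.44058358 -0.35819645  0.14909994] 0.0017258290211749135 0.001300894273233688 0.06019302998874999
yaw plate -8.339335673509597 mid [ 0.44494862 -0.32841837  0.14898689]
baseL [ 0.42984603 -0.27159381  0.00247832] 0.0032367219422106993
baseR [ 0.41160654 -0.37775036  0.00463665] 0.0027966657072808505
dfL [ 0.54110342 -0.29927448  0.11496223] 0.0035007039865962214
dfR [ 0.52639267 -0.38521187  0.11627795] 0.0009428483012772897
-9.749191105288114 0.10773370993958023 [ 0.42072629 -0.32467208  0.00355748]
-9.713734491479292 0.08719731023671742 [ 0.53374805 -0.34224318  0.11562009]
-9 0.08 [ 0.4845 -0.3347  0.0797]
-9 0.0885 [ 0.4887 -0.3353  0.0723]
-9 0.097 [ 0.4929 -0.336   0.065 ]
-10 0.08 [ 0.4843 -0.3354  0.0797]
-10 0.0885 [ 0.4885 -0.3361  0.0723]
-10 0.097 [ 0.4927 -0.3368  0.065 ]
-11 0.08 [ 0.4842 -0.3361  0.0797]
-11 0.0885 [ 0.4884 -0.3369  0.0723]
-11 0.097 [ 0.4926 -0.3377  0.065 ]
```

```bash
cat >> h.py <<'E'
O=np.array([.4845,-.3353,.08]);YD=np.radians(-9.7)
D=R.from_euler('z',YD)*R.from_euler('y',-np.pi/6); RT=D*R.from_euler('y',np.pi); OFF=.0893
def deck():
    p,Rr=pose(); return D.inv().apply(p-O)-[0,0,OFF], Rr
def st():
    o=bot.observe();x,Rr=deck();print('file in deck mm',(x*1e3).round(1),'force deck',D.inv().apply(o['contact_force']).round(2),'roterr',(RT.inv()*Rr).as_rotvec().round(3),'t',round(o['clock'],2),'q6',o['joint_pos'][5].round(2))
def plandeck(x,y,z): plan(O+D.apply([x,y,z+OFF]),RT)
E
python3 -c "
from h import *
st();plandeck(-.055,0,.14)"
```

```text
file in deck mm [ -4.5  96.  249.5] force deck [-0.73 -1.08 -2.21] roterr [-0.014  0.003 -0.025] t 7.22 q6 -2.55
dp [0.351, -0.641, 0.722] rot [0.007, -0.001, 0.013] rows>= 2.5
```

```bash
python3 -m handwheel '{"delta_rot":[[0.003,0,0.006],[0.007,0,0.013],[0.007,0,0.013],[0.007,0,0.013],[0.007,0,0.013]],"dp":[[0.1,-0.2,0.1],[0.2,-0.4,0.2],[0.35,-0.64,0.3],[0.35,-0.64,0.5],[0.35,-0.64,0.5]],"hand":[1,1,1,1,1]}' 120;python3 -c "
from h import *
st();plandeck(-.055,0,.12)"
```

```text
clock: 7.85
tool_pos: [0.3214, -0.2952, 0.2845]
orientation: [0.25, 2.629, -0.059]
contact_force: [-0.2, 0.1, -2.3]
finger_gap: 0.0217
grasp_force: 120.8
file in deck mm [-42.8  12.  171.6] force deck [-1.34  0.11 -1.91] roterr [0.006 0.022 0.019] t 7.85 q6 -2.74
dp [0.072, -0.079, 0.346] rot [-0.003, -0.011, -0.009] rows>= 0.9
```

```bash
python3 -m handwheel '{"delta_rot":[[0,-0.01,-0.005],[0,-0.01,-0.01],[0,-0.01,-0.01],[0,-0.01,-0.01],[0,-0.01,-0.01]],"dp":[[0,-0.02,0.1],[0,-0.04,0.2],[0.03,-0.08,0.34],[0.03,-0.08,0.34],[0.03,-0.08,0.34]],"hand":[1,1,1,1,1]}' 120;python3 -c "
from h import *
st();plandeck(-.055,0,.12);print(bot.observe()['joint_pos'].round(3))"
```

```text
clock: 8.48
tool_pos: [0.3513, -0.3033, 0.249]
orientation: [0.245, 2.623, -0.084]
contact_force: [-0.3, 0.1, -1.6]
finger_gap: 0.0216
grasp_force: 120.9
file in deck mm [-33.9   9.1 125.3] force deck [-1.03  0.04 -1.21] roterr [0.023 0.014 0.011] t 8.47 q6 -2.74
dp [0.14, -0.061, 0.039] rot [-0.011, -0.007, -0.005] rows>= 0.4
[-1.115 -0.332  2.264  0.494  0.937 -2.741]
```

Joint 6 is at its limit with this hand orientation, so I'll put the file back on the board, re-grip it with the hand turned half round, and return.

```bash
python3 -c "
from h import *
plan([.37,-.25,.38],frame(np.radians(-4.5)))"
```

```text
dp [-0.477, 0.36, -0.74] rot [-0.021, 0.254, -0.053] rows>= 2.8
```

```bash
python3 -m handwheel '{"delta_rot":[[0,0,0],[0,0.05,0],[-0.01,0.13,-0.03],[-0.02,0.2,-0.05],[-0.02,0.254,-0.053],[-0.02,0.254,-0.053]],"dp":[[-0.1,0.05,-0.25],[-0.25,0.2,-0.5],[-0.477,0.36,-0.74],[-0.477,0.36,-0.74],[-0.477,0.36,-0.74],[-0.477,0.36,-0.74]],"hand":[1,1,1,1,1,1]}' 120;python3 -c "
from h import *
plan([.40,.05,.36],frame(np.radians(-4.5)));print(bot.observe()['joint_pos'].round(2))"
```

```text
clock: 9.22
tool_pos: [0.3707, -0.2498, 0.3799]
orientation: [0.122, 3.138, -0.004]
contact_force: [-0.7, 0.1, -2.0]
finger_gap: 0.022
grasp_force: 120.9
dp [-0.039, 2.008, 0.128] rot [-0.001, 0.001, 0.0] rows>= 4.8
[-0.85 -0.31  1.96 -0.    1.49 -2.34]
```

```bash
python3 -m handwheel '{"delta_rot":[[0,0,0],[0,0,0],[0,0,0]],"dp":[[-0.05,0.35,0],[-0.1,0.7,0],[-0.15,1,0]],"hand":[1,1,1]}' ; python3 -m handwheel '{"delta_rot":[[0,0,0],[0,0,0],[0,0,0]],"dp":[[0,0.35,0],[0,0.7,0],[-0.1,1,0]],"hand":[1,1,1]}' ; python3 -m handwheel '{"delta_rot":[[0,0,0],[0,0,0],[0,0,0],[0,0,0]],"dp":[[0,0.35,0],[-0.1,0.7,0.2],[-0.1,1,0.4],[-0.1,1,0.6]],"hand":[1,1,1,1]}' ; python3 -c "
from h import *
plan([.432,.274,.15],frame(np.radians(-4.5)))"
```

```text
clock: 9.6
tool_pos: [0.404, -0.1006, 0.3791]
orientation: [0.125, 3.136, -0.002]
contact_force: [0.3, -0.5, -2.8]
finger_gap: 0.0221
grasp_force: 120.9
clock: 9.98
tool_pos: [0.4304, 0.048, 0.3792]
orientation: [0.124, 3.136, -0.0]
contact_force: [0.7, -1.2, -2.7]
finger_gap: 0.022
grasp_force: 120.9
clock: 10.48
tool_pos: [0.4574, 0.1967, 0.2878]
orientation: [0.119, 3.138, 0.002]
contact_force: [1.0, 0.4, -2.5]
finger_gap: 0.0217
grasp_force: 120.9
dp [0.208, 0.5, 0.919] rot [0.001, 0.0, 0.001] rows>= 2.6
```

```bash
python3 -m handwheel '{"delta_rot":[[0,0,0],[0,0,0],[0,0,0],[0,0,0],[0,0,0]],"dp":[[0.1,0.3,0.3],[0.208,0.5,0.6],[0.208,0.5,0.92],[0.208,0.5,0.92],[0.208,0.5,0.92]],"hand":[1,1,1,1,1]}' ;  python3 -c "
from h import *
plan([.432,.274,.104],frame(np.radians(-4.5)))"
```

```text
clock: 11.1
tool_pos: [0.4338, 0.2716, 0.1524]
orientation: [0.126, 3.136, 0.001]
contact_force: [-0.2, -0.7, -2.2]
finger_gap: 0.0219
grasp_force: 120.8
dp [0.014, 0.015, 0.322] rot [0.0, 0.001, -0.001] rows>= 0.8
```

```bash
python3 -m handwheel '{"delta_rot":[[0,0,0],[0,0,0],[0,0,0],[0,0,0]],"dp":[[0,0,0.15],[0.01,0.01,0.28],[0.01,0.01,0.33],[0.01,0.01,0.335]],"hand":[1,1,1,1]}'; python3 -m handwheel '{"delta_rot":[[0,0,0],[0,0,0],[0,0,0],[0,0,0],[0,0,0],[0,0,-0.05]],"dp":[[0,0,0],[0,0,0],[0,0,0],[0,0,-0.2],[0,0,-0.5],[0,0,-0.6]],"hand":[0.3,0,0,0,0,0]}'; python3 -c "
from h import *
plan([.432,.274,.19],frame(np.radians(-4.5))*R.from_euler('z',np.pi));print(bot.observe()['joint_pos'].round(2))"
```

```text
clock: 11.6
tool_pos: [0.4322, 0.2733, 0.1015]
orientation: [0.124, 3.137, -0.0]
contact_force: [0.6, -0.5, -1.4]
finger_gap: 0.0221
grasp_force: 121.2
clock: 12.35
tool_pos: [0.4324, 0.2739, 0.1931]
orientation: [-0.038, 3.137, 0.001]
contact_force: [-0.1, -0.6, 0.3]
finger_gap: 0.0854
grasp_force: 0.0
dp [0.002, 0.001, 0.021] rot [-0.003, 0.001, -1.519] rows>= 16.3
[ 0.34  0.05  1.99 -0.    1.09 -1.25]
```

```bash
python3 -m handwheel '{"delta_rot":[[0,0,0.09],[0,0,0.18],[0,0,0.27],[0,0,0.36],[0,0,0.45],[0,0,0.54],[0,0,0.63],[0,0,0.72]],"dp":[[0,0,0],[0,0,0],[0,0,0],[0,0,0],[0,0,0],[0,0,0],[0,0,0],[0,0,0]],"hand":[0,0,0,0,0,0,0,0]}'; python3 -m handwheel '{"delta_rot":[[0,0,0.09],[0,0,0.18],[0,0,0.27],[0,0,0.36],[0,0,0.45],[0,0,0.54],[0,0,0.63],[0,0,0.72]],"dp":[[0,0,0],[0,0,0],[0,0,0],[0,0,0],[0,0,0],[0,0,0],[0,0,0],[0,0,0]],"hand":[0,0,0,0,0,0,0,0]}'; python3 -c "
from h import *
plan([.432,.274,.1014],frame(np.radians(-4.5))*R.from_euler('z',np.pi));print(bot.observe()['joint_pos'].round(2))"
```

```text
clock: 13.35
tool_pos: [0.431, 0.2734, 0.19]
orientation: [2.053, 2.378, -0.002]
contact_force: [0.3, -0.5, 0.1]
finger_gap: 0.0854
grasp_force: 0.0
clock: 14.35
tool_pos: [0.431, 0.2734, 0.19]
orientation: [3.11, 0.434, -0.002]
contact_force: [0.3, 0.5, 0.3]
finger_gap: 0.0856
grasp_force: 0.0
dp [0.008, -0.003, 0.59] rot [0.001, 0.0, 0.178] rows>= 1.9
[ 0.34  0.06  1.99 -0.    1.09  1.64]
```

```bash
python3 -m handwheel '{"delta_rot":[[0,0,0.09],[0,0,0.178],[0,0,0.178],[0,0,0.178],[0,0,0.178],[0,0,0.178],[0,0,0.178],[0,0,0.178]],"dp":[[0,0,0],[0.005,0,0.1],[0.005,0,0.35],[0.005,0,0.55],[0.005,0,0.59],[0.005,0,0.59],[0.005,0,0.59],[0.005,0,0.59]],"hand":[0,0,0,0,0,0,0.5,1]}' 120; python3 -m handwheel '{"delta_rot":[[0,0,0],[0,0,0],[0,0,0],[0,0,0],[0,0,0],[0,0,0],[0,0,0],[0,0,0]],"dp":[[0,0,0],[0,0,0],[0,0,0],[0,0,0],[0,0,0],[0,0,-0.2],[0,0,-0.5],[0,0,-1]],"hand":[1,1,1,1,1,1,1,1]}';  python3 -c "
from h import *
grab('top','t5.png');plan([.37,.10,.38],frame(np.radians(-9.7))*R.from_euler('z',np.pi));print(bot.observe()['joint_pos'].round(2))"
```

```text
clock: 15.35
tool_pos: [0.4323, 0.2737, 0.1025]
orientation: [3.139, -0.115, 0.002]
contact_force: [0.1, 0.2, 0.7]
finger_gap: 0.0517
grasp_force: 0.0
clock: 16.35
tool_pos: [0.4301, 0.273, 0.2377]
orientation: [3.136, -0.115, -0.01]
contact_force: [1.1, 0.1, -2.1]
finger_gap: 0.0219
grasp_force: 117.9
dp [-0.336, 1.191, -0.885] rot [-0.002, -0.005, 0.048] rows>= 3.7
[ 0.34 -0.02  1.95 -0.    1.2   1.99]
```

```bash
python3 -m handwheel '{"delta_rot":[[0,0,0],[0,0,0.02],[0,0,0.048],[0,0,0.048]],"dp":[[0,0.3,-0.3],[-0.1,0.6,-0.6],[-0.1,0.9,-0.88],[-0.1,1,-0.88]],"hand":[1,1,1,1]}'; python3 -m handwheel '{"delta_rot":[[0,0,0],[0,0,0],[0,0,0]],"dp":[[-0.05,0.35,0],[-0.1,0.7,0],[-0.15,1,0]],"hand":[1,1,1]}' ; python3 -m handwheel '{"delta_rot":[[0,0,0],[0,0,0],[0,0,0]],"dp":[[0,0.35,0],[0,0.7,0],[0,1,0]],"hand":[1,1,1]}' ; python3 -c "
import re
s=open('h.py').read().replace('RT=D*R.from_euler(\'y\',np.pi)','RT=D*R.from_euler(\'x\',np.pi)');open('h.py','w').write(s)
from h import *
print(RT.as_matrix().round(2));st();plandeck(-.055,0,.14);print(bot.observe()['joint_pos'].round(2))"
```

```text
clock: 16.9
tool_pos: [0.4066, 0.1237, 0.3744]
orientation: [3.129, -0.269, 0.01]
contact_force: [0.6, 0.4, -3.5]
finger_gap: 0.0219
grasp_force: 118.8
clock: 17.27
tool_pos: [0.3576, -0.02, 0.3703]
orientation: [3.129, -0.265, -0.003]
contact_force: [1.4, -0.3, -2.5]
finger_gap: 0.022
grasp_force: 119.1
clock: 17.65
tool_pos: [0.3324, -0.1682, 0.3707]
orientation: [3.129, -0.267, -0.002]
contact_force: [1.1, 0.6, -2.5]
finger_gap: 0.022
grasp_force: 119.1
[[ 0.85 -0.17  0.49]
 [-0.15 -0.99 -0.08]
 [ 0.5   0.   -0.87]]
file in deck mm [ -8.9 139.1 251.4] force deck [-0.37  0.83 -2.63] roterr [-0.001 -0.525  0.001] t 17.65 q6 0.97
dp [0.107, 0.926, 0.798] rot [0.001, 0.262, -0.0] rows>= 2.9
[-0.77 -0.53  2.13 -0.    1.54  0.97]
```

```bash
python3 -m handwheel '{"delta_rot":[[0,0.08,0],[0,0.16,0],[0,0.24,0],[0,0.262,0],[0,0.262,0],[0,0.262,0],[0,0.262,0]],"dp":[[0.03,0.3,0.1],[0.06,0.6,0.2],[0.1,0.9,0.35],[0.107,0.926,0.55],[0.107,0.926,0.8],[0.107,0.926,0.8],[0.107,0.926,0.8]],"hand":[1,1,1,1,1,1,1]}' ; python3 -c "
from h import *
st();plandeck(-.055,0,.1);print(bot.observe()['joint_pos'].round(2));grab('scene','s6.png');grab('wrist','w6.png')
a=cv2.imread('pics/s6.png')[150:400,60:300];b=cv2.imread('pics/w6.png')
cv2.imwrite('pics/c6.png',cv2.resize(b,None,fx=.8,fy=.8))"
```

```text
clock: 18.52
tool_pos: [0.3259, -0.3068, 0.2528]
orientation: [2.98, -0.251, 0.799]
contact_force: [0.1, -0.7, -2.2]
finger_gap: 0.0222
grasp_force: 119.1
file in deck mm [-53.1   1.4 140.9] force deck [-0.91 -0.72 -2.02] roterr [-0.002  0.    -0.002] t 18.52 q6 0.31
dp [-0.013, 0.009, 0.273] rot [0.001, -0.0, 0.001] rows>= 0.7
[-1.19 -0.38  2.29  0.53  1.    0.31]
```

View pics/c6.png

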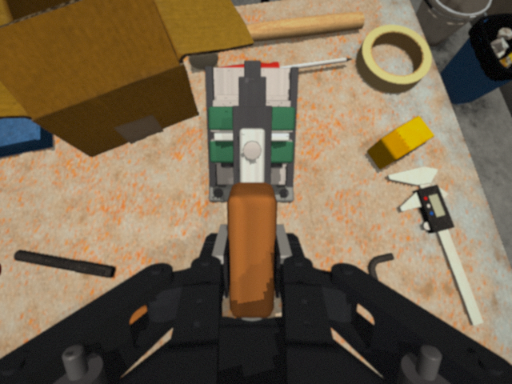

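The wrist view shows the file aligned with the rest: blade axis at x≈252 against jaws spanning 210–296, and nose up the slope. I'll lower it and feel for the edge.

```bash
python3 -m handwheel '{"delta_rot":[[0,0,0],[0,0,0],[0,0,0],[0,0,0]],"dp":[[0,0.01,0.12],[0,0.01,0.25],[0,0.01,0.3],[0,0.01,0.3]],"hand":[1,1,1,1]}' ; python3 -c "
from h import *
st()"; python3 -m handwheel '{"delta_rot":[[0,0,0],[0,0,0],[0,0,0],[0,0,0]],"dp":[[0,0,0.02],[0,0,0.04],[0,0,0.04],[0,0,0.04]],"hand":[1,1,1,1]}' ; python3 -c "
from h import *
st()"
```

```text
clock: 19.12
tool_pos: [0.3478, -0.3119, 0.2133]
orientation: [2.981, -0.251, 0.798]
contact_force: [0.1, 0.4, -2.5]
finger_gap: 0.0218
grasp_force: 119.1
file in deck mm [-53.5   0.1  95.4] force deck [-1.19  0.45 -2.18] roterr [-0.001 -0.    -0.002] t 19.12 q6 0.28
clock: 19.62
tool_pos: [0.3504, -0.3123, 0.2076]
orientation: [2.981, -0.252, 0.798]
contact_force: [0.4, 0.5, -2.4]
finger_gap: 0.022
grasp_force: 119.1
file in deck mm [-54.    0.   89.2] force deck [-0.91  0.58 -2.27] roterr [-0.001 -0.    -0.001] t 19.62 q6 0.28
```

```bash
python3 -m handwheel '{"delta_rot":[[0,0,0],[0,0,0],[0,0,0]],"dp":[[0,0,0.01],[0,0,0.027],[0,0,0.027]],"hand":[1,1,1]}' ; python3 -c "
from h import *
st()"; python3 -m handwheel '{"delta_rot":[[0,0,0],[0,0,0],[0,0,0]],"dp":[[0,0,0.01],[0,0,0.013],[0,0,0.013]],"hand":[1,1,1]}' ; python3 -c "
from h import *
st()"
```

```text
clock: 20.0
tool_pos: [0.3525, -0.3125, 0.2037]
orientation: [2.982, -0.252, 0.798]
contact_force: [0.1, 0.8, -2.3]
finger_gap: 0.0219
grasp_force: 119.1
file in deck mm [-54.2   0.3  84.8] force deck [-1.19  0.85 -1.93] roterr [-0.001 -0.001 -0.001] t 20.0 q6 0.28
clock: 20.38
tool_pos: [0.3534, -0.3128, 0.2023]
orientation: [2.981, -0.252, 0.798]
contact_force: [-1.1, -0.4, -3.3]
finger_gap: 0.0219
grasp_force: 119.1
file in deck mm [-54.    0.1  83.1] force deck [-2.55 -0.62 -2.38] roterr [-0.001 -0.    -0.001] t 20.38 q6 0.27
```

```bash
for i in 1; do python3 -m handwheel '{"delta_rot":[[0,0,0],[0,0,0]],"dp":[[0,0,0.013],[0,0,0.013]],"hand":[1,1]}' >/dev/null; python3 -c "
from h import *
st()"; done; python3 -m handwheel '{"delta_rot":[[0,0,0],[0,0,0]],"dp":[[0,0,0.013],[0,0,0.013]],"hand":[1,1]}' >/dev/null; python3 -c "
from h import *
st()"; python3 -m handwheel '{"delta_rot":[[0,0,0],[0,0,0]],"dp":[[0,0,0.013],[0,0,0.013]],"hand":[1,1]}' >/dev/null; python3 -c "
from h import *
st()"
```

```text
file in deck mm [-53.9   0.   81.2] force deck [-1.3   0.52 -1.1 ] roterr [-0.001 -0.    -0.001] t 20.62 q6 0.27
file in deck mm [-53.8  -0.   79.3] force deck [-1.51  1.3   1.94] roterr [-0.001 -0.    -0.001] t 20.88 q6 0.27
file in deck mm [-53.8  -0.1  77.4] force deck [-1.22  0.98  2.72] roterr [-0.001 -0.    -0.001] t 21.12 q6 0.27
```

Contact is at z≈82 mm, and the file is now pressing at about 5 N. First stroke.

```bash
python3 -m handwheel '{"delta_rot":[[0,0,0],[0,0,0],[0,0,0],[0,0,0]],"dp":[[0.04,0,0.007],[0.12,0,0.013],[0.24,0,0.013],[0.36,0,0.013]],"hand":[1,1,1,1]}' >/dev/null; python3 -c "
from h import *
st()"; python3 -m handwheel '{"delta_rot":[[0,0,0],[0,0,0],[0,0,0],[0,0,0]],"dp":[[0.1,0,0],[0.2,0,0],[0.3,0,0],[0.34,0,0]],"hand":[1,1,1,1]}' >/dev/null; python3 -c "
from h import *
st()"
```

```text
file in deck mm [ 0.   0.2 75.1] force deck [-5.2  -0.91  6.21] roterr [-0.001 -0.002 -0.001] t 21.62 q6 0.4
file in deck mm [51.2  0.3 75.2] force deck [-4.78 -0.77  5.29] roterr [-0.001 -0.002 -0.003] t 22.12 q6 0.51
```

```bash
python3 -m handwheel '{"delta_rot":[[0,0,0],[0,0,0],[0,0,0],[0,0,0],[0,0,0],[0,0,0],[0,0,0],[0,0,0]],"dp":[[0,0,-0.012],[0,0,-0.025],[0,0,-0.04],[0,0,-0.055],[0,0,-0.1],[0,0,-0.16],[-0.2,0,-0.16],[-0.5,0,-0.16]],"hand":[1,1,1,1,1,1,1,1]}' >/dev/null; python3 -c "
from h import *
st();plandeck(-.055,0,.086)"
```

```text
file in deck mm [-23.3  -0.4 100.5] force deck [-1.51  0.   -2.22] roterr [-0.003  0.002 -0.004] t 23.12 q6 0.35
dp [-0.211, -0.004, 0.096] rot [0.002, -0.001, 0.002] rows>= 0.6
```

```bash
python3 -m handwheel '{"delta_rot":[[0,0,0],[0,0,0],[0,0,0],[0,0,0],[0,0,0],[0,0,0],[0,0,0],[0,0,0]],"dp":[[-0.21,0,0],[-0.22,0,0],[-0.22,0,0.05],[-0.22,0,0.1],[-0.22,0,0.12],[-0.22,0,0.135],[-0.218,0,0.15],[-0.216,0,0.16]],"hand":[1,1,1,1,1,1,1,1]}' >/dev/null; python3 -c "
from h import *
st()"
```

```text
file in deck mm [-55.9  -0.1  75.6] force deck [-1.05  0.8   4.81] roterr [-0.002  0.    -0.001] t 24.12 q6 0.26
```

```bash
python3 -m handwheel '{"delta_rot":[[0,0,0],[0,0,0],[0,0,0],[0,0,0]],"dp":[[0.04,0,0.002],[0.12,0,0.003],[0.24,0,0.003],[0.36,0,0.003]],"hand":[1,1,1,1]}' >/dev/null; python3 -c "
from h import *
st()"; python3 -m handwheel '{"delta_rot":[[0,0,0],[0,0,0],[0,0,0],[0,0,0]],"dp":[[0.1,0,0],[0.2,0,0],[0.3,0,0],[0.36,0,0]],"hand":[1,1,1,1]}' >/dev/null; python3 -c "
from h import *
st()";  python3 -m handwheel '{"delta_rot":[[0,0,0],[0,0,0],[0,0,0],[0,0,0],[0,0,0],[0,0,0],[0,0,0],[0,0,0]],"dp":[[0,0,-0.012],[0,0,-0.025],[0,0,-0.04],[0,0,-0.055],[0,0,-0.1],[0,0,-0.16],[-0.2,0,-0.16],[-0.5,0,-0.16]],"hand":[1,1,1,1,1,1,1,1]}' >/dev/null; python3 -c "
from h import *
st();plandeck(-.055,0,.076)"
```

```text
file in deck mm [-2.6  0.1 74.8] force deck [-5.25 -0.34  6.35] roterr [-0.001 -0.003 -0.001] t 24.62 q6 0.39
file in deck mm [51.4  0.3 74.7] force deck [-5.69 -0.35  5.53] roterr [-0.001 -0.003 -0.002] t 25.12 q6 0.51
file in deck mm [-22.7  -0.4 100.1] force deck [-1.55 -0.28 -2.49] roterr [-0.003  0.002 -0.004] t 26.12 q6 0.35
dp [-0.216, -0.004, 0.16] rot [0.002, -0.001, 0.002] rows>= 0.6
```

```bash
python3 -m handwheel '{"delta_rot":[[0,0,0],[0,0,0],[0,0,0],[0,0,0],[0,0,0],[0,0,0],[0,0,0],[0,0,0]],"dp":[[-0.21,0,0],[-0.22,0,0],[-0.22,0,0.05],[-0.22,0,0.1],[-0.22,0,0.12],[-0.22,0,0.135],[-0.218,0,0.15],[-0.216,0,0.16]],"hand":[1,1,1,1,1,1,1,1]}' >/dev/null; python3 -c "
from h import *
st()"; python3 -m handwheel '{"delta_rot":[[0,0,0],[0,0,0],[0,0,0],[0,0,0]],"dp":[[0.04,0,0.001],[0.12,0,0.001],[0.24,0,0.001],[0.36,0,0.001]],"hand":[1,1,1,1]}' >/dev/null; python3 -c "
from h import *
st()"; python3 -m handwheel '{"delta_rot":[[0,0,0],[0,0,0],[0,0,0],[0,0,0]],"dp":[[0.1,0,0],[0.2,0,0],[0.3,0,0],[0.36,0,0]],"hand":[1,1,1,1]}' >/dev/null; python3 -c "
from h import *
st()";  python3 -m handwheel '{"delta_rot":[[0,0,0],[0,0,0],[0,0,0],[0,0,0],[0,0,0],[0,0,0],[0,0,0],[0,0,0]],"dp":[[0,0,-0.012],[0,0,-0.025],[0,0,-0.04],[0,0,-0.055],[0,0,-0.1],[0,0,-0.3],[0,0,-0.6],[0,0,-0.7]],"hand":[1,1,1,1,1,1,1,1]}' >/dev/null; python3 -c "
from h import *
st();plan([.38,-.25,.38],frame(np.radians(-4.5))*R.from_euler('z',np.pi))"
```

```text
file in deck mm [-55.2  -0.2  75.2] force deck [-1.76  1.55  4.82] roterr [-0.002  0.    -0.001] t 27.12 q6 0.26
file in deck mm [-2.2  0.2 74.6] force deck [-5.56 -0.85  7.49] roterr [-0.001 -0.003 -0.001] t 27.62 q6 0.39
file in deck mm [51.7  0.3 74.5] force deck [-5.51  0.97  6.31] roterr [-0.001 -0.003 -0.002] t 28.12 q6 0.51
file in deck mm [ 53.7  -0.3 182.4] force deck [-1.01 -0.35 -2.36] roterr [-0.005  0.003 -0.002] t 29.12 q6 0.53
dp [-0.034, -0.443, -0.314] rot [0.015, -0.263, -0.044] rows>= 2.9
```

Three strokes are done, each at about 7–9 N. Now back to the board.

```bash
python3 -m handwheel '{"delta_rot":[[0,0,0],[0.005,-0.08,-0.01],[0.01,-0.16,-0.03],[0.015,-0.24,-0.044],[0.015,-0.263,-0.044],[0.015,-0.263,-0.044]],"dp":[[0,-0.1,-0.15],[-0.03,-0.3,-0.31],[-0.034,-0.44,-0.314],[-0.034,-0.44,-0.314],[-0.034,-0.44,-0.314],[-0.034,-0.44,-0.314]],"hand":[1,1,1,1,1,1]}' ; python3 -m handwheel '{"delta_rot":[[0,0,0],[0,0,0],[0,0,0]],"dp":[[0,-0.35,0],[0,-0.7,0],[0.1,-1,0]],"hand":[1,1,1]}' ; python3 -m handwheel '{"delta_rot":[[0,0,0],[0,0,0],[0,0,0]],"dp":[[0,-0.35,0],[0,-0.7,0],[0.1,-1,0]],"hand":[1,1,1]}' ; python3 -m handwheel '{"delta_rot":[[0,0,0],[0,0,0],[0,0,0],[0,0,0],[0,0,0]],"dp":[[0,-0.35,0],[0.1,-0.7,0.2],[0.2,-1,0.5],[0.2,-1,0.7],[0.2,-1,0.7]],"hand":[1,1,1,1,1]}' ; python3 -c "
from h import *
plan([.4325,.274,.15],frame(np.radians(-4.5))*R.from_euler('z',np.pi))"
```

```text
clock: 29.88
tool_pos: [0.3804, -0.2501, 0.3763]
orientation: [-3.133, 0.121, 0.003]
contact_force: [-1.2, -0.1, -3.1]
finger_gap: 0.0224
grasp_force: 119.1
clock: 30.25
tool_pos: [0.4061, -0.1005, 0.3776]
orientation: [-3.134, 0.125, 0.001]
contact_force: [-0.2, 0.1, -2.2]
finger_gap: 0.0219
grasp_force: 119.3
clock: 30.62
tool_pos: [0.4327, 0.0481, 0.3785]
orientation: [-3.133, 0.123, 0.001]
contact_force: [0.4, -0.2, -2.4]
finger_gap: 0.0217
grasp_force: 119.3
clock: 31.25
tool_pos: [0.4727, 0.194, 0.2709]
orientation: [-3.135, 0.122, 0.015]
contact_force: [-0.1, -0.1, -2.3]
finger_gap: 0.0223
grasp_force: 119.4
dp [-0.301, -0.507, 0.811] rot [-0.002, 0.005, 0.0] rows>= 2.4
```

```bash
python3 -m handwheel '{"delta_rot":[[0,0.002,0],[0,0.002,0],[0,0.002,0],[0,0.002,0],[0,0.002,0]],"dp":[[-0.15,-0.25,0.25],[-0.3,-0.507,0.5],[-0.3,-0.507,0.8],[-0.3,-0.507,0.81],[-0.3,-0.507,0.81]],"hand":[1,1,1,1,1]}' ; python3 -c "
from h import *
plan([.4325,.274,.1017],frame(np.radians(-4.5))*R.from_euler('z',np.pi))"
```

```text
clock: 31.88
tool_pos: [0.437, 0.2741, 0.1558]
orientation: [-3.133, 0.124, -0.008]
contact_force: [0.5, -0.5, -2.2]
finger_gap: 0.022
grasp_force: 119.4
dp [-0.032, 0.005, 0.361] rot [-0.003, -0.002, -0.0] rows>= 0.9
```

```bash
python3 -m handwheel '{"delta_rot":[[0,-0.001,0],[0,-0.002,0],[0,-0.002,0],[0,-0.002,0],[0,-0.002,0]],"dp":[[-0.03,0,0.15],[-0.03,0,0.28],[-0.03,0,0.34],[-0.03,0,0.36],[-0.03,0,0.36]],"hand":[1,1,1,1,1]}' ; python3 -c "
from h import *
plan([.4325,.274,.1017],frame(np.radians(-4.5))*R.from_euler('z',np.pi))"
```

```text
clock: 32.5
tool_pos: [0.4324, 0.2751, 0.1021]
orientation: [-3.134, 0.122, 0.001]
contact_force: [-4.2, -2.8, 7.3]
finger_gap: 0.0219
grasp_force: 120.7
dp [0.001, 0.007, 0.003] rot [-0.003, 0.0, 0.0] rows>= 0.0
```

```bash
python3 -m handwheel '{"delta_rot":[[0,0,0],[0,0,0],[0,0,0],[0,0,0],[0,0,0],[0,0,0],[0,0,0],[0,0,0]],"dp":[[0,0,0],[0,0,0],[0,0,0],[0,0,0],[0,0,-0.2],[0,0,-0.5],[0,0,-0.9],[0,0,-1]],"hand":[0.3,0,0,0,0,0,0,0]}' 60; python3 -m handwheel '{"delta_rot":[[0,0,0],[0,0,0],[0,0,0],[0,0,0],[0,0,0]],"dp":[[0,-0.3,-0.3],[0,-0.7,-0.6],[0,-1,-0.6],[0,-1,-0.6],[0,-1,-0.6]],"hand":[0,0,0,0,0]}'; python3 -c "
from h import *
c=grab('top','t9.png');grab('scene','s9.png')
i=c['img'][:,:,::-1];a=cv2.resize(i[130:290,100:450],None,fx=2.2,fy=2.2,interpolation=3);b=cv2.resize(cv2.imread('pics/s9.png')[210:330,60:350],None,fx=2,fy=2)
o=np.zeros((595,770,3),np.uint8);o[:352]=a;o[354:594,:580]=b;cv2.imwrite('pics/c9.png',o)"
```

```text
clock: 33.5
tool_pos: [0.4329, 0.2749, 0.2538]
orientation: [-3.131, 0.121, -0.007]
contact_force: [-1.3, -0.5, 0.3]
finger_gap: 0.0853
grasp_force: 0.0
clock: 34.12
tool_pos: [0.4425, 0.4229, 0.3382]
orientation: [-3.136, 0.121, 0.008]
contact_force: [-0.2, 0.2, -0.1]
finger_gap: 0.0854
grasp_force: 0.0
```

View pics/c9.png

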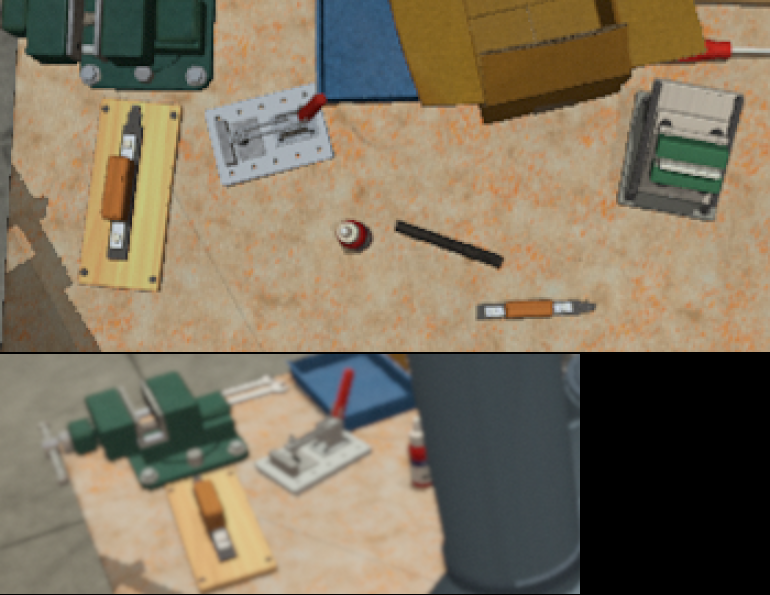

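The picture shows the file lying teeth down on its board, nearly parallel to it: tail at crop (117,259), nose at (132,107) pointing to +x. Its middle, near (124,193), is about 8 mm from the board's centre at (131,195). The bottle and pen are where they were.

```bash
python3 -c "
from bench import bot
print(bot.sign_off())"
```

```text
the job is handed in; nothing more can be done
None
```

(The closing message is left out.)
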